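# Capacitors from the test strip into the project box, in the same order

## Robot

A 7-joint arm with a two-finger parallel gripper is mounted at the origin on the work surface. World frame = base frame: x ahead of the robot, y to its left, z up, the work surface at z = 0. Lengths are in mm, angles in rad, forces in N, time in s.
With the tool pointing down it reaches from about 350 to 900 mm from the base axis. Payload 7.2 kg.
Tool frame: the origin (TCP) lies midway between the tips of the shut fingers; the grasp point (between the pads) lies 19 mm behind it (robot.grasp_offset is the distance from the TCP to the grasp point, in mm); y points along the fingers, x is the direction in which the jaws open and shut, and the axes are right-handed (so a half turn about y gives the same grasp; the last joint's range is limited). The gripper opens to 88 mm and grips with 3 to 60 N. Pads are 20 mm wide; open, the fingers measure 115 mm over their backs; the gripper's body (75 mm by 178 mm) begins 61 mm behind the grasp point.
Start: joints at [1.055, 0.411, -0.013, 1.596, 0.006, 1.134, -0.082], TCP at [270.604, -563.385, 222.653] pointing down, gripper open.
Joint ranges: [-2.95, 2.95], [-0.29, 1.99], [-1.47, 1.44], [0.14, 2.54], [-1.03, 4.17], [0.13, 1.85], [-2.86, 2.86]. Speed limits (rad/s): [2.39, 2.39, 3.01, 3.01, 3.14, 3.14, 3.14].

## Interface

Orientations are given as a rotation vector (axis times angle).
In Python, from cell import robot, vision, job gives the robot as it stands.
- The arm moves only by the tool carry_out, never from a script. Its argument "increments" is a list of rows, each a list of 5 numbers: the shift along the tool's x, y, z in mm, then the turn about the tool's y in degrees, then the opening, from -1 (shut) to 1 (fully open), so that 0 is half open. In form: [[x, y, z, turn, jaw], ...]. A call has 1 to 10 rows; each row is the pose to reach, as a shift and turn from the pose commanded when the call began, along the tool's axes at that moment; what a row does not reach only later rows make up. A row lasts 1/12 s, in which the tool goes at most 41.7 mm and 7.16 degrees, less where a joint would pass 70% of its speed; a pose out of reach is approached as far as the arm can. A call with a gripper value outside its range is refused whole. The fingers move at their own pace and stop on an object; "newtons" is the grip in N (left out, the last holds). Time passes only in rows, so rows that repeat a pose let the fingers close. It gives the time, the measured TCP pose, the force and the opening at its end, in the units of the state.
- robot.observe(): the state, without advancing time (a new reading comes with each control period).
- vision.camera(name): name is "side" or "top"; returns a dict with "image" (384x512x3 uint8, red, green, blue), "range_z" (384x512 float32, mm along the optical axis (not along the pixel's ray), 0 where there is no reading), "fov_y" (degrees; the focal length in pixels is half the picture's height over the tangent of half this angle, whatever the lens; pixels are square), "cx", "cy" (the principal point, pixels), "k1" (the pictures are not rectified: a ray, as slopes to the right and down, at radius r is drawn at 1 + k1 r^2 times it, then the intrinsics apply), "R" (3x3) and "t" (3): a world point X has camera coordinates R X + t. Camera axes: x right, y down, z forward; pixel columns grow to the right and rows downward; lengths in mm; the calibration is good to about 2 mm. A picture is of the moment at which its call begins.
- job.hand_in(): hands the job in, once; it reports no verdict.
The state is a dict: "t": time; "q": joint angles; "qd": joint speeds; "tau": joint torques, N m; "eef_pos": TCP position; "orientation": TCP orientation; "wrist_force": force on the tool from outside, world axes, zero at the start; "ft_torque": the same for the moment, N m; "grip_width": finger opening in mm.
Only numpy, scipy, OpenCV 4.12 (cv2) and the standard library are available. Lean on these libraries where they do the work, as an engineer would, in place of code of your own. Each camera call takes 0.05 s, during which the arm holds its last target.

## Task

The four capacitors on the test strip have been tested and stand in the order in which they are to be wired. Move them into the four bays of the open grey project box in the same order counted from the red terminal post: the one nearest the strip's red post goes into the bay nearest the box's red post, the next into the next bay, and so on. Keep every capacitor upright all the way, set it down on the floor of its bay rather than dropping it, and let go.

Things in the scene. Friction and masses are not known exactly. Their poses are not given: they have to be found in the camera images.
- cap_blue: capacitor in a blue sleeve: loose upright can, 36 mm diameter, 65 mm tall, about 95 g, with a dark disc and two 6 mm high screw terminals on top. Origin: centre of its underside, z up along its axis. Starts in a cup of the test strip. Round: its yaw does not matter.
- cap_yellow: capacitor in a yellow sleeve: loose upright can, 36 mm diameter, 65 mm tall, about 95 g, with a dark disc and two 6 mm high screw terminals on top. Origin: centre of its underside, z up along its axis. Starts in a cup of the test strip. Round: its yaw does not matter.
- cap_white: capacitor in a white sleeve: loose upright can, 36 mm diameter, 65 mm tall, about 95 g, with a dark disc and two 6 mm high screw terminals on top. Origin: centre of its underside, z up along its axis. Starts in a cup of the test strip. Round: its yaw does not matter.
- cap_violet: capacitor in a violet sleeve: loose upright can, 36 mm diameter, 65 mm tall, about 95 g, with a dark disc and two 6 mm high screw terminals on top. Origin: centre of its underside, z up along its axis. Starts in a cup of the test strip. Round: its yaw does not matter.
- cup_blue: fixed square black cup of the test strip in which the blue capacitor starts (the four cups look alike, their order changes). 46 x 46 x 12 mm, 5 mm floor, open top 39 mm square. Origin: centre of its underside, on the 12 mm thick base board. Its y runs along the straight row of cups, 52 mm apart; x across. On its -x side lies an 8 mm high white resistor.
- cup_yellow: fixed square black cup of the test strip in which the yellow capacitor starts (the four cups look alike, their order changes). 46 x 46 x 12 mm, 5 mm floor, open top 39 mm square. Origin: centre of its underside, on the 12 mm thick base board. Its y runs along the straight row of cups, 52 mm apart; x across. On its -x side lies an 8 mm high white resistor.
- cup_white: fixed square black cup of the test strip in which the white capacitor starts (the four cups look alike, their order changes). 46 x 46 x 12 mm, 5 mm floor, open top 39 mm square. Origin: centre of its underside, on the 12 mm thick base board. Its y runs along the straight row of cups, 52 mm apart; x across. On its -x side lies an 8 mm high white resistor.
- cup_violet: fixed square black cup of the test strip in which the violet capacitor starts (the four cups look alike, their order changes). 46 x 46 x 12 mm, 5 mm floor, open top 39 mm square. Origin: centre of its underside, on the 12 mm thick base board. Its y runs along the straight row of cups, 52 mm apart; x across. On its -x side lies an 8 mm high white resistor.
- red_post: red terminal post at one end of the test strip (a black one is at the other end; which is where changes), fixed, 33 mm high, 22 mm wide foot, 19 mm knob. Origin: centre of its underside, in line with the cups, 47 mm from the nearest cup's centre.
- project_box: grey box, lower half, open, fixed, 120 (x) x 212 (y) x 26 mm. Origin: underside centre, z up. Four 50 x 50 mm bays at x -32, y +78, +26, -26, -78 mm; floors 3 mm, ribs between 19 mm, outer walls 26 mm above underside; round pad in each. Red terminal post on the +y end wall (nearest bay: y +78), black on the -y one, in line with the bays. Circuit board in the +x half, up to 24 mm high.
Things that resemble listed ones, but are neither listed nor needed, are in the scene too. What is shaped like the cap_violet but green or pink is not meant. Leave any pink look-alike of the cap_blue alone.

How it is judged:
By the outcome, as a careful person would: the job done as asked, in the order asked, and still so for the second after the job is handed in, with the robot touching nothing.
It also fails if it takes over 107 s, if anything falls off the work surface, if the arm or the gripper's body presses on something with over 40 N, if the wrist force passes 120 N, or if a joint passes its speed limit or range.

## Working session

There is one attempt and no reset: what is moved stays moved. The work goes in short steps, Python scripts to look and compute and a tool call to move; the robot and the scene stay as the last step left them, time stands still between calls to the robot, and variables do not carry over. Pictures are saved under pics/ and viewed, and the job is handed in when it is done.

Besides the shell and the picture viewer there is one more tool, called after "Request:" as name([rows], argument=value, ...), one row to a line, values as JSON. carry_out: Moves the arm, as the interface text tells. Its arguments: {"type":"object","properties":{"increments":{"type":"array","items":{"type":"array","items":{"type":"number"}}},"newtons":{"type":"number"}},"required":["increments"]}

```bash
ls; mkdir -p pics
python3 - <<'E'
from cell import robot, vision, job
import cv2
print(robot.observe())
for n in("top","side"):
    c=vision.camera(n); cv2.imwrite(f"pics/{n}0.png",c["image"][:,:,::-1])
    print(n,{k:c[k] for k in c if k not in("image","range_z")})
    import pickle; pickle.dump(c,open(f"{n}0.pkl","wb"))
E
```

```text
pics
{'t': 0.0, 'q': array([ 1.05478706,  0.41193584, -0.01271688,  1.5970292 ,  0.00559453,
        1.13429968, -0.08221414]), 'qd': array([ 0.00013103,  0.00073285, -0.00022614, -0.00108258,  0.0001309 ,
        0.0005673 , -0.00117099]), 'tau': array([-4.37871222e-04, -5.87956953e+01,  6.41054828e-01, -2.91073447e+01,
       -5.38987038e-02,  1.81945832e-02,  1.29858122e-04]), 'eef_pos': array([ 270.36772726, -562.93542436,  221.79273668]), 'orientation': array([-1.38759707,  0.87441277, -0.87205072]), 'wrist_force': array([-0.2562059 , -0.11139679,  0.2974597 ]), 'ft_torque': array([ 0.03088866, -0.06063471,  0.0144111 ]), 'grip_width': 87.56455248744508}
top {'fov_y': 55.488850991749665, 'cx': 254.72909253067746, 'cy': 190.78790140865684, 'k1': -0.05667744029752319, 'R': array([[-0.01109384, -0.99985241, -0.01311833],
       [-0.99554078,  0.01227314, -0.09353031],
       [ 0.09367751,  0.01202223, -0.99553   ]]), 't': array([ 16.94619935, 553.78855625, 937.81257673])}
side {'fov_y': 55.61152625833359, 'cx': 258.15233194015184, 'cy': 181.0742580000476, 'k1': -0.06915431169665287, 'R': array([[-0.68612561, -0.72747153, -0.00410022],
       [-0.48657881,  0.46309937, -0.74079689],
       [ 0.54080746, -0.50628464, -0.67171658]]), 't': array([379.70153862, 296.83549649, 588.81075821])}
```

View pics/top0.png

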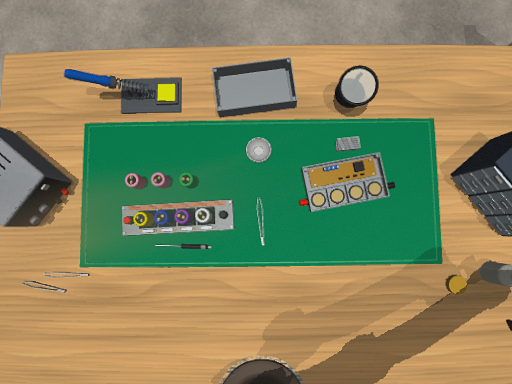

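View pics/side0.png

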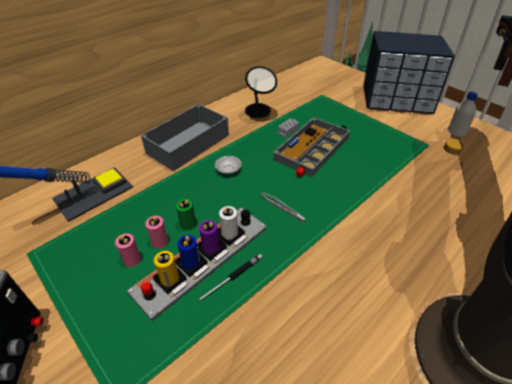

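```bash
cat > h.py <<'E'
import numpy as np, pickle, cv2
def K(c):
    f=c["image"].shape[0]/2/np.tan(np.radians(c["fov_y"]/2)); return f
def ray(c,u,v):
    f=K(c); d=np.array([(u-c["cx"])/f,(v-c["cy"])/f]); s=d.copy()
    for _ in range(30): s=d/(1+c["k1"]*(s@s))
    R=np.array(c["R"]);t=np.array(c["t"])
    return -R.T@t, R.T@np.array([s[0],s[1],1])
def plane(c,u,v,z):
    o,d=ray(c,u,v); return o+d*(z-o[2])/d[2]
def proj(c,X):
    p=np.array(c["R"])@X+np.array(c["t"]); s=p[:2]/p[2]; s=s*(1+c["k1"]*(s@s)); return s*K(c)+[c["cx"],c["cy"]]
def tri(c1,p1,c2,p2):
    o1,d1=ray(c1,*p1);o2,d2=ray(c2,*p2);d1/=np.linalg.norm(d1);d2/=np.linalg.norm(d2)
    A=np.stack([d1,-d2],1);l=np.linalg.lstsq(A,o2-o1,rcond=None)[0]
    a=o1+l[0]*d1;b=o2+l[1]*d2;return (a+b)/2,np.linalg.norm(a-b)
E
python3 - <<'E'
import pickle,cv2,numpy as np
T=pickle.load(open("top0.pkl","rb"));S=pickle.load(open("side0.pkl","rb"))
def crop(c,x,y,w,h,s,n):
    cv2.imwrite(n,cv2.resize(c["image"][y:y+h,x:x+w,::-1],None,fx=s,fy=s,interpolation=cv2.INTER_CUBIC))
crop(T,115,165,125,80,6,"pics/tstrip.png")
crop(T,290,145,110,70,7,"pics/tbox.png")
crop(S,110,180,165,140,4,"pics/sstrip.png")
crop(S,265,110,95,75,8,"pics/sbox.png")
E
```

```text
(no output)
```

View pics/tstrip.png

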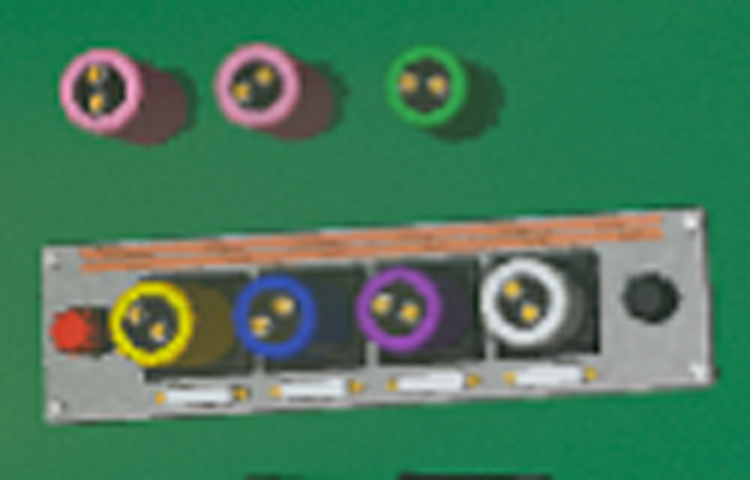

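View pics/tbox.png

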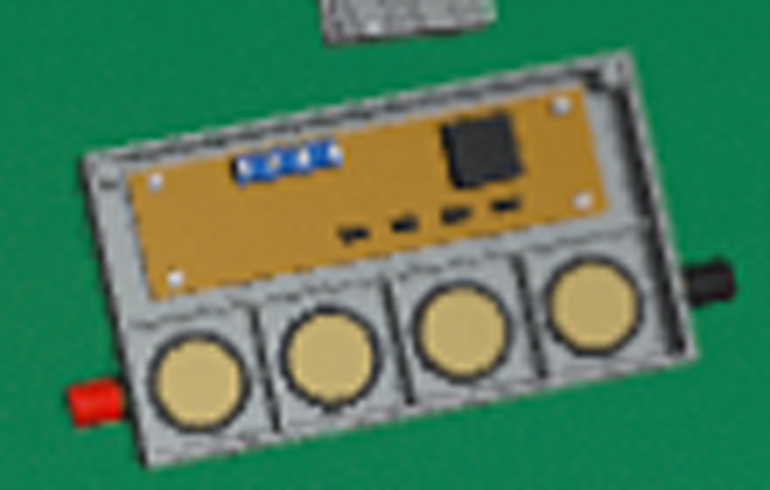

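View pics/sstrip.png

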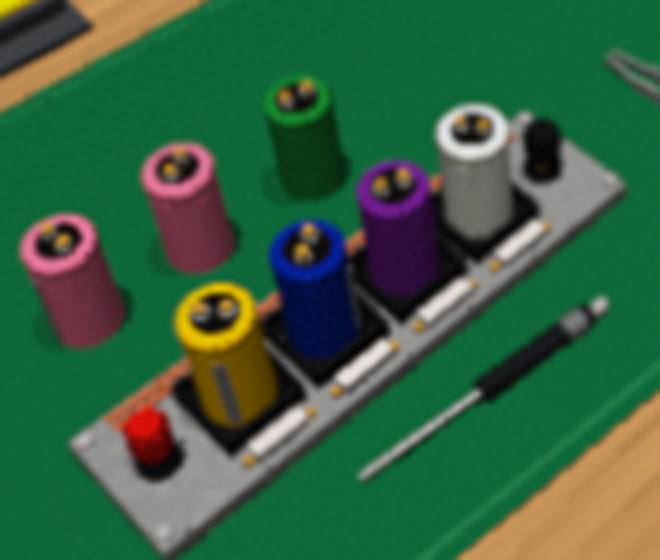

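View pics/sbox.png

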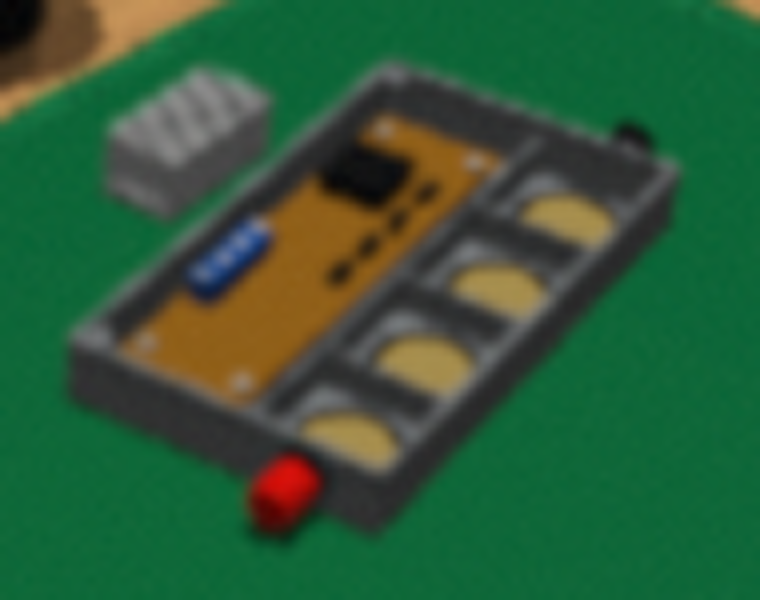

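```bash
cat > m.py <<'E'
from h import *
T=pickle.load(open("top0.pkl","rb"));S=pickle.load(open("side0.pkl","rb"))
def topring(c,col,box,up=6):
    x,y,w,h=box; im=cv2.resize(c["image"][y:y+h,x:x+w],None,fx=up,fy=up,interpolation=cv2.INTER_CUBIC)
    hsv=cv2.cvtColor(im,cv2.COLOR_RGB2HSV); H,s,V=[hsv[...,i].astype(int) for i in range(3)]
    if col=="white": m=(s<40)&(V>205)
    else:
        h0={"yellow":27,"blue":115,"violet":143}[col]; m=(abs(H-h0)<10)&(s>110)
        m&=V>0.8*np.percentile(V[m],95)
    n,l,st,ce=cv2.connectedComponentsWithStats(m.astype(np.uint8)); k=1+np.argmax(st[1:,4])
    cn=max(cv2.findContours((l==k).astype(np.uint8),cv2.RETR_EXTERNAL,cv2.CHAIN_APPROX_NONE)[0],key=cv2.contourArea)
    e=cv2.fitEllipse(cv2.convexHull(cn)); return x+(e[0][0]+.5)/up-.5,y+(e[0][1]+.5)/up-.5,e[1][0]/up,e[1][1]/up
if __name__=="__main__":
    B={"yellow":((130,210,22,20),(150,245,35,32)),"blue":((150,208,22,20),(173,230,30,28)),"violet":((172,205,22,20),(195,215,30,25)),"white":((193,203,20,20),(215,200,28,25))}
    P=[]
    for c,(a,b) in B.items():
        t=topring(T,c,a);s=topring(S,c,b)
        X,e=tri(T,t[:2],S,s[:2]); P.append(X)
        print(c,np.round(t,1),np.round(s,1),np.round(X,1),round(e,1),"top@82",np.round(plane(T,*t[:2],82),1),"side@82",np.round(plane(S,*s[:2],82),1))
    P=np.array(P); print(np.diff(P,axis=0),np.linalg.norm(np.diff(P[:,:2],axis=0),axis=1))
    # pads in box
    print("pads")
    for c,(x,y,w,h) in((T,(308,180,80,32)),(S,(300,130,45,40))):
        up=6;im=cv2.resize(c["image"][y:y+h,x:x+w],None,fx=up,fy=up,interpolation=cv2.INTER_CUBIC)
        hsv=cv2.cvtColor(im,cv2.COLOR_RGB2HSV).astype(int); m=(abs(hsv[...,0]-22)<7)&(hsv[...,1]>70)&(hsv[...,1]<165)&(hsv[...,2]>120)
        cv2.imwrite("pics/m%d.png"%w,m.astype(np.uint8)*255)
        n,l,st,ce=cv2.connectedComponentsWithStats(m.astype(np.uint8))
        for k in range(1,n):
            if st[k,4]>1500:
                u,v=x+(ce[k][0]+.5)/up-.5,y+(ce[k][1]+.5)/up-.5; print(round(u,1),round(v,1),st[k],np.round(plane(c,u,v,4),1))
E
python3 m.py
python3 - <<'E'
from h import *
T=pickle.load(open("top0.pkl","rb"))
r=T["range_z"]
def at(u,v):
    f=K(T);o,d=ray(T,u,v); return np.round(o+d*np.median(r[v-1:v+2,u-1:u+2]),1)
for p in [(220,170),(280,230),(318,199),(337,196),(356,192),(374,188),(185,232),(140,218),(203,214)]: print(p,at(*p))
E
```

```text
yellow [139.6 218.5  13.3  14. ] [163.3 258.7  15.4  19.6] [483.  297.8  82.6] 0.7 top@82 [482.8 297.7  82. ] side@82 [483.8 297.8  82. ]
blue [160.3 217.2  13.   13.3] [186.4 242.1  14.3  18.4] [485.7 245.7  82.6] 0.9 top@82 [485.5 245.5  82. ] side@82 [486.5 245.8  82. ]
violet [181.  216.   13.1  13.2] [207.8 226.7  13.3  17.6] [488.2 193.8  82.6] 0.8 top@82 [487.9 193.7  82. ] side@82 [488.9 193.8  82. ]
white [201.7 214.8  12.9  13. ] [227.6 212.6  11.7  16.2] [490.7 142.1  82.1] 0.6 top@82 [490.5 141.9  82. ] side@82 [491.  142.2  82. ]
[[ 2.70832095e+00 -5.20793528e+01 -4.36856670e-02]
 [ 2.45639654e+00 -5.18576028e+01 -3.88940263e-02]
 [ 2.51316471e+00 -5.17216597e+01 -4.23933568e-01]] [52.14972668 51.91574762 51.78268123]
pads
374.4 188.2 [ 366   17   70   70 3878] [ 559.  -313.4    4. ]
355.7 191.9 [ 254   38   70   72 3984] [ 549.7 -262.1    4. ]
336.8 195.6 [ 139   60   72   74 4083] [ 540.3 -210.5    4. ]
318.0 199.3 [  27   82   71   73 4035] [ 531.  -159.3    4. ]
327.2 145.7 [ 133   81   65   36 1625] [ 553.8 -267.5    4. ]
318.0 155.1 [  76  134   68   41 1902] [ 544.4 -215.6    4. ]
308.8 164.3 [  19  193   68   36 1556] [ 535.7 -167.2    4. ]
(220, 170) [614.3 104.8   2.2]
(280, 230) [449.8 -55.8   1.3]
(318, 199) [ 531.6 -159.2    5.5]
(337, 196) [ 539.  -210.5    6.8]
(356, 192) [ 549.  -261.8    8.3]
(374, 188) [ 559.2 -310.9    8.8]
(185, 232) [447.1 199.6   2.8]
(140, 218) [484.  296.1  83.8]
(203, 214) [492.4 138.6  82.5]
```

```bash
cat > st.py <<'E'
from cell import robot
from scipy.spatial.transform import Rotation as Ro
import numpy as np, sys
np.set_printoptions(precision=2,suppress=True)
o=robot.observe();R=Ro.from_rotvec(o["orientation"]).as_matrix()
print(o["t"],"pos",o["eef_pos"],"F",o["wrist_force"],"w",o["grip_width"],"q",o["q"]);print(R)
yaw=np.degrees(np.arctan2(R[1,0],R[0,0]));print("toolx yaw",yaw)
if len(sys.argv)>3: print("tool shift",R.T@(np.array(list(map(float,sys.argv[1:4])))-o["eef_pos"]))
E
python3 st.py 490 142 150
```

```text
0.1 pos [ 270.41 -562.97  221.91] F [ 0.36 -0.2   0.1 ] w 87.52521265956025 q [ 1.05  0.41 -0.01  1.6   0.01  1.13 -0.08]
[[ 0.43 -0.    0.9 ]
 [-0.9   0.    0.43]
 [-0.   -1.   -0.  ]]
toolx yaw -64.33870886320436
tool shift [-540.24   72.64  503.23]
```

Request:
carry_out([
  [-20,2,20,-6,1],
  [-45,5,42,-13,1],
  [-70,8,65,-20,1],
  [-95,12,90,-27,1],
  [-120,16,112,-34,1],
  [-145,20,135,-41,1],
  [-170,24,158,-48,1],
  [-195,28,181,-55,1],
  [-220,32,204,-60,1],
  [-240,36,223,-64.3,1],
])

```text
t: 0.93
eef_pos: [367.8, -248.0, 186.4]
orientation: [-1.571, -0.004, 0.004]
wrist_force: [0.1, -0.1, 0.1]
grip_width: 87.6
```

```bash
python3 st.py 490.7 142 150
```

```text
0.9333 pos [ 367.83 -248.02  186.39] F [ 0.1  -0.13  0.14] w 87.59988980134499 q [ 0.83  0.17 -0.38  2.04  0.08  0.95  0.41]
[[ 1.   -0.   -0.01]
 [ 0.01  0.    1.  ]
 [-0.   -1.    0.  ]]
toolx yaw 0.28773090997202955
tool shift [124.83  36.47 389.38]
```

Request:
carry_out([
  [12,4,35,0,1],
  [24,8,74,0,1],
  [37,12,113,0,1],
  [50,16,152,0,1],
  [62,20,191,0,1],
  [75,24,230,0,1],
  [87,28,269,0,1],
  [100,32,308,0,1],
  [112,36,348,0,1],
  [123,36,388,0,1],
])

```text
t: 1.77
eef_pos: [490.8, 138.9, 149.7]
orientation: [-1.571, 0.002, -0.0]
wrist_force: [1.9, -0.8, 0.5]
grip_width: 87.8
```

Request:
carry_out([
  [0,0,0,0,1],
  [0,0,0,0,1],
])

```text
t: 1.93
eef_pos: [490.5, 140.3, 150.2]
orientation: [-1.57, -0.003, 0.004]
wrist_force: [-0.1, -0.7, 0.1]
grip_width: 88.1
```

```bash
python3 st.py 490.7 142.1 48
python3 - <<'E'
from h import *
from cell import vision
for n in("side","top"):
    c=vision.camera(n);pickle.dump(c,open(n+"1.pkl","wb"))
    x,y=(110,100) if n=="side" else (110,130)
    cv2.imwrite(f"pics/{n}1.png",cv2.resize(c["image"][y:y+200,x:x+200,::-1],None,fx=3,fy=3))
E
```

```text
1.9333 pos [490.53 140.26 150.18] F [-0.14 -0.68  0.06] w 88.12638842428689 q [ 0.12  0.36 -0.6   1.92  0.25  0.93 -0.6 ]
[[ 1. -0. -0.]
 [ 0.  0.  1.]
 [-0. -1.  0.]]
toolx yaw 0.2622516422106657
tool shift [  0.28 102.18   1.72]
```

View pics/side1.png

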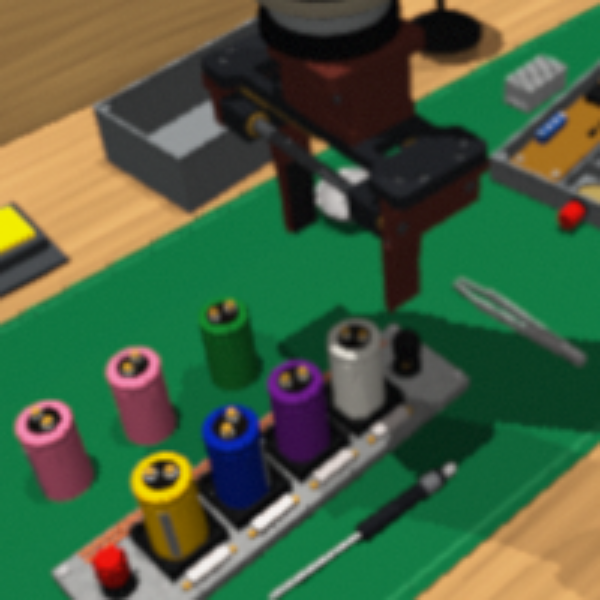

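View pics/top1.png

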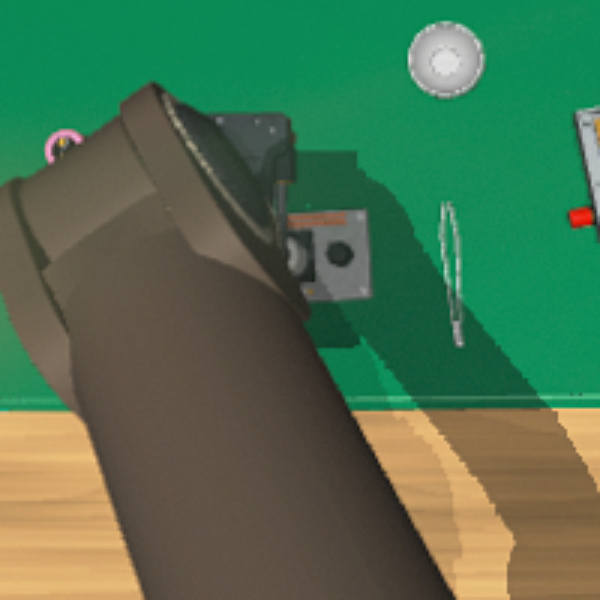

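The side picture shows the open jaws straddling the white can across the row (fingers at crop (297,230) and (400,300), i.e. full-image ~(209,177) and (243,200)). Order from the red post, at top-image pixels: yellow (140,218), blue (160,217), violet (181,216), white (202,215). The pink and green look-alikes at v≈180 stand off the strip and are not meant.

Request:
carry_out([
  [0,10,1,0,1],
  [0,22,1,0,1],
  [0,34,1,0,1],
  [0,46,1,0,1],
  [0,58,1,0,1],
  [0,70,1,0,1],
  [0,82,1,0,1],
  [0,92,1,0,1],
  [0,98,1,0,1],
  [0,102,1,0,1],
])

```text
t: 2.87
eef_pos: [490.6, 138.3, 47.5]
orientation: [-1.571, 0.001, 0.001]
wrist_force: [0.1, 0.3, 0.3]
grip_width: 87.7
```

Request:
carry_out([
  [0,0,0,0,0],
  [0,0,0,0,-0.2],
  [0,0,0,0,-1],
  [0,0,0,0,-1],
  [0,0,0,0,-1],
  [0,0,0,0,-1],
  [0,0,0,0,-1],
  [0,0,0,0,-1],
], newtons=20)

```text
t: 3.53
eef_pos: [491.1, 138.3, 48.8]
orientation: [-1.571, 0.0, -0.001]
wrist_force: [-0.2, 0.0, -0.4]
grip_width: 38.0
```

```bash
python3 st.py 559 -313.4 110
```

```text
3.5333 pos [491.05 138.3   48.8 ] F [-0.17  0.01 -0.37] w 37.97872412850123 q [ 0.05  0.5  -0.53  2.01  0.38  0.73 -0.72]
[[ 1.  0.  0.]
 [-0. -0.  1.]
 [ 0. -1. -0.]]
toolx yaw -0.047329119350670364
tool shift [  68.34  -61.17 -451.64]
```

Request:
carry_out([
  [0,0,0,0,-1],
  [0,0,0,0,-1],
  [0,0,0,0,-1],
])

```text
t: 3.78
eef_pos: [491.0, 138.3, 48.7]
orientation: [-1.571, 0.0, -0.001]
wrist_force: [1.1, -0.5, 1.2]
grip_width: 35.5
```

```bash
python3 st.py 490.7 142.1 110
```

```text
3.7833 pos [491.03 138.3   48.73] F [ 1.08 -0.46  1.23] w 35.49507886466681 q [ 0.05  0.5  -0.53  2.01  0.38  0.73 -0.72]
[[ 1.  0.  0.]
 [-0. -0.  1.]
 [ 0. -1. -0.]]
toolx yaw -0.04370537366379643
tool shift [ -0.32 -61.27   3.8 ]
```

Request:
carry_out([
  [0,-4,0,0,-1],
  [0,-10,0,0,-1],
  [0,-18,0,0,-1],
  [0,-27,0,0,-1],
  [0,-36,0,0,-1],
  [0,-45,0,0,-1],
  [0,-53,0,0,-1],
  [0,-60,0,0,-1],
  [0,-62,0,0,-1],
])

```text
t: 4.53
eef_pos: [491.6, 138.5, 112.1]
orientation: [-1.57, -0.001, -0.002]
wrist_force: [-1.1, -0.5, -0.6]
grip_width: 35.6
```

Request:
carry_out([
  [2,0,-10,0,-1],
  [4,0,-25,0,-1],
  [7,0,-45,0,-1],
  [11,0,-70,0,-1],
  [15,0,-100,0,-1],
  [20,0,-130,0,-1],
  [25,0,-160,0,-1],
  [30,0,-190,0,-1],
  [34,0,-220,0,-1],
  [38,0,-250,0,-1],
])

```text
t: 5.37
eef_pos: [528.2, -114.2, 110.1]
orientation: [-1.571, 0.002, -0.0]
wrist_force: [0.5, 0.7, 0.5]
grip_width: 35.8
```

Request:
carry_out([
  [4,0,-30,0,-1],
  [8,0,-60,0,-1],
  [12,0,-90,0,-1],
  [16,0,-118,0,-1],
  [20,0,-145,0,-1],
  [24,0,-168,0,-1],
  [27,0,-186,0,-1],
  [29,0,-198,0,-1],
  [30,0,-205,0,-1],
  [30,0,-205,0,-1],
])

```text
t: 6.2
eef_pos: [558.0, -318.3, 110.0]
orientation: [-1.571, 0.003, -0.001]
wrist_force: [0.2, -0.8, -0.3]
grip_width: 35.5
```

```bash
python3 st.py 559 -317.2 50;  python3 - <<'E'
from h import *
from cell import vision
for n,x,y in(("side",230,50),("top",260,80)):
    c=vision.camera(n);pickle.dump(c,open(n+"1.pkl","wb"))
    cv2.imwrite(f"pics/{n}2.png",cv2.resize(c["image"][y:y+150,x:x+150,::-1],None,fx=4,fy=4))
E
```

```text
6.2 pos [ 557.96 -318.3   109.97] F [ 0.22 -0.76 -0.28] w 35.54755289200628 q [ 0.75  0.59 -0.45  1.64  0.3   0.98  0.2 ]
[[ 1. -0.  0.]
 [-0. -0.  1.]
 [-0. -1. -0.]]
toolx yaw -0.14756156309849244
tool shift [ 1.09 59.97  1.1 ]
```

View pics/side2.png

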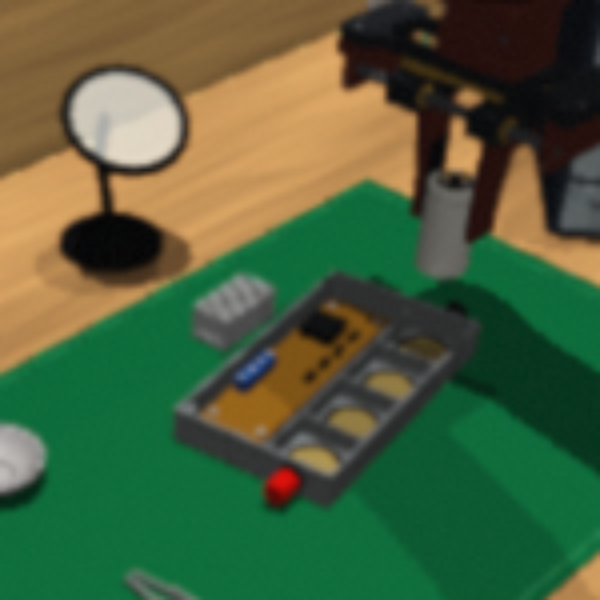

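Request:
carry_out([
  [1,6,1,0,-1],
  [1,14,1,0,-1],
  [1,24,1,0,-1],
  [1,34,1,0,-1],
  [1,44,1,0,-1],
  [1,52,1,0,-1],
  [1,58,1,0,-1],
  [1,62,1,0,-1],
  [1,64,1,0,-1],
  [1,64,1,0,-1],
])

```text
t: 7.13
eef_pos: [559.5, -315.7, 46.2]
orientation: [-1.571, 0.001, -0.0]
wrist_force: [-0.9, 0.1, -0.6]
grip_width: 35.8
```

```bash
python3 st.py 559 -317.2 36;  python3 - <<'E'
from h import *
from cell import vision
for n,x,y in(("side",250,80),("top",290,110)):
    c=vision.camera(n);pickle.dump(c,open(n+"1.pkl","wb"))
    im=cv2.resize(c["image"][y:y+100,x:x+100,::-1],None,fx=4,fy=4)
    cv2.imwrite(f"pics/{n}3.png",im) if n=="top" else None
    if n=="side": a=im
    else: cv2.imwrite("pics/b3.png",np.hstack([a,im]))
E
```

```text
7.1333 pos [ 559.51 -315.66   46.2 ] F [-0.9   0.12 -0.64] w 35.7755807298016 q [ 0.73  0.67 -0.42  1.68  0.34  0.87  0.16]
[[ 1. -0.  0.]
 [-0.  0.  1.]
 [-0. -1.  0.]]
toolx yaw -0.03998983243552755
tool shift [-0.51 10.2  -1.54]
```

View pics/b3.png

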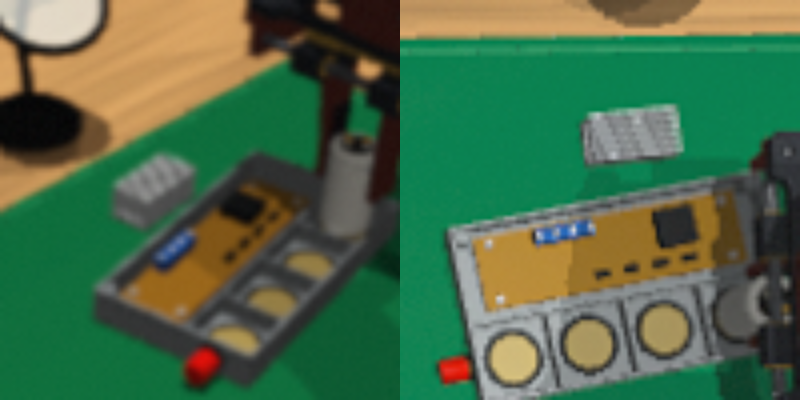

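Left: the white can is entering bay 4 upright, next to the black post; right: the top view agrees (pad partly hidden at crop (740,310)). Lowering slowly.

Request:
carry_out([
  [0,1.5,-1,0,-1],
  [0,3,-1,0,-1],
  [0,4.5,-1,0,-1],
  [0,6,-1,0,-1],
  [0,7,-1,0,-1],
  [0,8,-1,0,-1],
  [0,8,-1,0,-1],
])

```text
t: 7.82
eef_pos: [559.5, -316.7, 38.4]
orientation: [-1.571, 0.001, -0.0]
wrist_force: [0.1, -0.3, -1.2]
grip_width: 35.6
```

Request:
carry_out([
  [0,0.5,0,0,-1],
  [0,1,0,0,-1],
  [0,1.5,0,0,-1],
  [0,1.5,0,0,-1],
])

```text
t: 8.15
eef_pos: [559.6, -316.7, 37.1]
orientation: [-1.571, 0.001, -0.0]
wrist_force: [-0.2, -0.4, -0.1]
grip_width: 35.4
```

Request:
carry_out([
  [0,0.5,0,0,-1],
  [0,1,0,0,-1],
  [0,1,0,0,-1],
])

```text
t: 8.4
eef_pos: [559.7, -316.8, 36.3]
orientation: [-1.571, 0.0, -0.001]
wrist_force: [-0.8, -0.0, 0.6]
grip_width: 35.6
```

Request:
carry_out([
  [0,0.5,0,0,-1],
  [0,1,0,0,-1],
  [0,1,0,0,-1],
])

```text
t: 8.65
eef_pos: [559.7, -316.8, 36.3]
orientation: [-1.571, 0.001, -0.001]
wrist_force: [-2.8, 0.6, 9.6]
grip_width: 35.4
```

Request:
carry_out([
  [0,-0.7,0,0,-1],
  [0,-0.7,0,0,-0.1],
  [0,-0.7,0,0,0],
  [0,-0.7,0,0,0.4],
  [0,-0.7,0,0,0.6],
  [0,-0.7,0,0,0.6],
  [0,-0.7,0,0,0.6],
])

```text
t: 9.23
eef_pos: [559.6, -316.7, 35.7]
orientation: [-1.571, 0.001, -0.001]
wrist_force: [-0.5, 0.3, 0.2]
grip_width: 67.2
```

Request:
carry_out([
  [0,-4,0,0,0.6],
  [0,-14,0,0,0.6],
  [0,-28,0,0,0.8],
  [0,-44,0,0,1],
  [0,-60,0,0,1],
  [0,-76,0,0,1],
  [0,-90,0,0,1],
  [0,-100,0,0,1],
  [0,-104,0,0,1],
])

```text
t: 9.98
eef_pos: [560.7, -317.1, 142.9]
orientation: [-1.573, -0.002, -0.003]
wrist_force: [-0.2, -0.8, 0.5]
grip_width: 87.6
```

```bash
python3 st.py 488.2 193.8 150;  python3 - <<'E'
from h import *
from cell import vision
for n,x,y in(("side",250,80),("top",290,110)):
    c=vision.camera(n);pickle.dump(c,open(n+"1.pkl","wb"))
    im=cv2.resize(c["image"][y:y+100,x:x+100,::-1],None,fx=4,fy=4)
    if n=="side": a=im
    else: cv2.imwrite("pics/b4.png",np.hstack([a,im]))
E
```

```text
9.9833 pos [ 560.67 -317.15  142.91] F [-0.24 -0.78  0.55] w 87.60294249074894 q [ 0.76  0.56 -0.46  1.61  0.28  1.03  0.21]
[[ 1.  0.  0.]
 [-0. -0.  1.]
 [ 0. -1. -0.]]
toolx yaw -0.046816245506836336
tool shift [-72.86  -8.26 510.87]
```

View pics/b4.png

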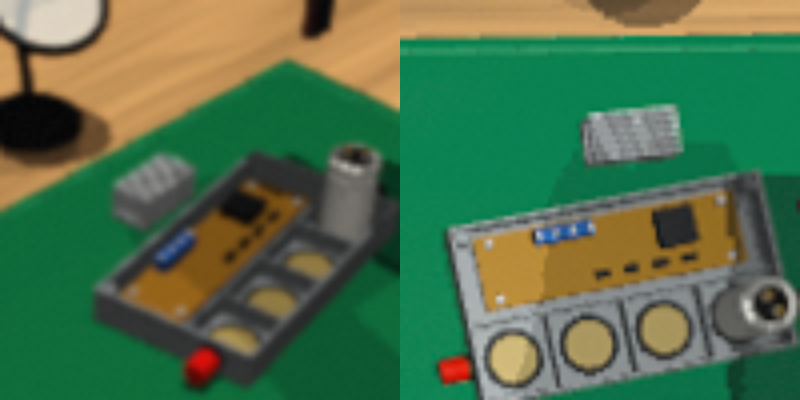

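The white can stands upright in bay 4 (top crop (770,303)). Next is violet.

Request:
carry_out([
  [-3,0,20,0,1],
  [-8,0,50,0,1],
  [-13,0,85,0,1],
  [-18,0,122,0,1],
  [-23,0,160,0,1],
  [-28,0,198,0,1],
  [-34,0,236,0,1],
  [-40,0,274,0,1],
  [-45,0,310,0,1],
  [-50,0,346,0,1],
])

```text
t: 10.92
eef_pos: [508.7, 30.9, 139.2]
orientation: [-1.571, 0.001, 0.0]
wrist_force: [0.7, 0.6, -1.0]
grip_width: 87.5
```

Request:
carry_out([
  [-4,0,35,0,1],
  [-8,0,68,0,1],
  [-12,0,98,0,1],
  [-16,0,124,0,1],
  [-19,0,144,0,1],
  [-22,0,158,0,1],
  [-23,0,165,0,1],
  [-23,0,165,0,1],
  [-23,0,165,0,1],
  [-23,0,165,0,1],
])

```text
t: 11.75
eef_pos: [487.2, 192.9, 139.5]
orientation: [-1.572, 0.002, -0.001]
wrist_force: [0.4, 0.2, -0.5]
grip_width: 87.7
```

```bash
python3 st.py 488.2 193.8 48
```

```text
11.75 pos [487.22 192.86 139.48] F [ 0.36  0.21 -0.54] w 87.66923257930695 q [ 0.02  0.4  -0.62  1.9   0.29  0.93 -0.74]
[[ 1. -0.  0.]
 [-0. -0.  1.]
 [-0. -1. -0.]]
toolx yaw -0.12700214814739402
tool shift [ 1.02 91.48  1.03]
```

Request:
carry_out([
  [1,8,1,0,1],
  [1,20,1,0,1],
  [1,32,1,0,1],
  [1,44,1,0,1],
  [1,56,1,0,1],
  [1,68,1,0,1],
  [1,79,1,0,1],
  [1,87,1,0,1],
  [1,91,1,0,1],
  [1,91,1,0,1],
])

```text
t: 12.58
eef_pos: [487.5, 195.2, 47.8]
orientation: [-1.571, 0.002, 0.001]
wrist_force: [-0.9, 0.2, -0.0]
grip_width: 87.9
```

```bash
python3 st.py 488.2 193.8 48
```

```text
12.5833 pos [487.46 195.25  47.78] F [-0.88  0.16 -0.03] w 87.89744245290653 q [-0.04  0.53 -0.55  1.97  0.4   0.75 -0.84]
[[ 1. -0.  0.]
 [-0. -0.  1.]
 [-0. -1. -0.]]
toolx yaw -0.024720267590803643
tool shift [ 0.74 -0.22 -1.45]
```

Shift y by −1 and grip.

Request:
carry_out([
  [0.7,0,-1,0,0.3],
  [0.7,0,-1,0,0],
  [0.7,0,-1,0,-0.3],
  [0.7,0,-1,0,-1],
  [0.7,0,-1,0,-1],
  [0.7,0,-1,0,-1],
  [0.7,0,-1,0,-1],
  [0.7,0,-1,0,-1],
  [0.7,0,-1,0,-1],
  [0.7,0,-1,0,-1],
])

```text
t: 13.42
eef_pos: [488.7, 194.3, 48.9]
orientation: [-1.571, 0.001, -0.001]
wrist_force: [0.6, -0.4, 0.2]
grip_width: 35.9
```

Request:
carry_out([
  [0,0,0,0,-1],
  [0,0,0,0,-1],
])

```text
t: 13.58
eef_pos: [488.7, 194.3, 48.9]
orientation: [-1.571, 0.0, -0.001]
wrist_force: [-0.5, -0.1, 0.7]
grip_width: 35.9
```

```bash
python3 st.py 549.7 -262.1 110
```

```text
13.5833 pos [488.74 194.32  48.9 ] F [-0.47 -0.06  0.72] w 35.860186626532226 q [-0.04  0.53 -0.55  1.97  0.4   0.75 -0.83]
[[ 1.  0.  0.]
 [-0. -0.  1.]
 [ 0. -1. -0.]]
toolx yaw -0.04052941510134026
tool shift [  61.29  -61.07 -456.38]
```

Request:
carry_out([
  [0,-4,0,0,-1],
  [0,-10,0,0,-1],
  [0,-18,0,0,-1],
  [0,-27,0,0,-1],
  [0,-36,0,0,-1],
  [0,-45,0,0,-1],
  [0,-53,0,0,-1],
  [0,-60,0,0,-1],
  [0,-62,0,0,-1],
])

```text
t: 14.33
eef_pos: [489.3, 194.6, 112.4]
orientation: [-1.57, -0.001, -0.002]
wrist_force: [1.1, 1.1, -1.1]
grip_width: 35.6
```

Request:
carry_out([
  [2,0,-10,0,-1],
  [4,0,-25,0,-1],
  [7,0,-45,0,-1],
  [10,0,-70,0,-1],
  [13,0,-100,0,-1],
  [17,0,-130,0,-1],
  [21,0,-160,0,-1],
  [25,0,-190,0,-1],
  [29,0,-220,0,-1],
  [33,0,-250,0,-1],
])

```text
t: 15.17
eef_pos: [520.9, -58.2, 110.4]
orientation: [-1.571, 0.002, -0.0]
wrist_force: [1.4, 0.6, -0.0]
grip_width: 36.3
```

Request:
carry_out([
  [4,0,-30,0,-1],
  [8,0,-60,0,-1],
  [12,0,-90,0,-1],
  [16,0,-118,0,-1],
  [20,0,-145,0,-1],
  [24,0,-168,0,-1],
  [27,0,-186,0,-1],
  [28,0,-200,0,-1],
  [28,0,-206,0,-1],
  [28,0,-206,0,-1],
])

```text
t: 16.0
eef_pos: [548.5, -263.4, 110.2]
orientation: [-1.571, 0.003, -0.001]
wrist_force: [-0.4, -0.2, -1.6]
grip_width: 35.8
```

```bash
python3 st.py 549.7 -261.6 46
```

```text
16.0 pos [ 548.46 -263.38  110.19] F [-0.44 -0.22 -1.6 ] w 35.829147850846674 q [ 0.72  0.55 -0.49  1.73  0.31  0.95  0.11]
[[ 1. -0.  0.]
 [-0. -0.  1.]
 [-0. -1. -0.]]
toolx yaw -0.17208130314667675
tool shift [ 1.31 64.19  1.78]
```

Request:
carry_out([
  [1,6,0,0,-1],
  [1,14,0,0,-1],
  [1,24,0,0,-1],
  [1,34,0,0,-1],
  [1,44,0,0,-1],
  [1,52,0,0,-1],
  [1,58,0,0,-1],
  [1,62,0,0,-1],
  [1,64,0,0,-1],
  [1,64,0,0,-1],
])

```text
t: 16.83
eef_pos: [550.3, -261.7, 46.5]
orientation: [-1.571, 0.001, -0.0]
wrist_force: [-0.9, -0.9, -1.4]
grip_width: 36.0
```

```bash
python3 st.py 549.7 -261.6 36.5;  python3 - <<'E'
from h import *
from cell import vision
for n,x,y in(("side",250,80),("top",290,110)):
    c=vision.camera(n)
    im=cv2.resize(c["image"][y:y+100,x:x+100,::-1],None,fx=4,fy=4)
    if n=="side": a=im
    else: cv2.imwrite("pics/b5.png",np.hstack([a,im]))
E
```

```text
16.8333 pos [ 550.31 -261.66   46.46] F [-0.85 -0.85 -1.41] w 36.04481963934437 q [ 0.69  0.63 -0.46  1.77  0.36  0.83  0.06]
[[ 1. -0.  0.]
 [-0.  0.  1.]
 [-0. -1.  0.]]
toolx yaw -0.03932490483627602
tool shift [-0.61  9.96  0.06]
```

View pics/b5.png

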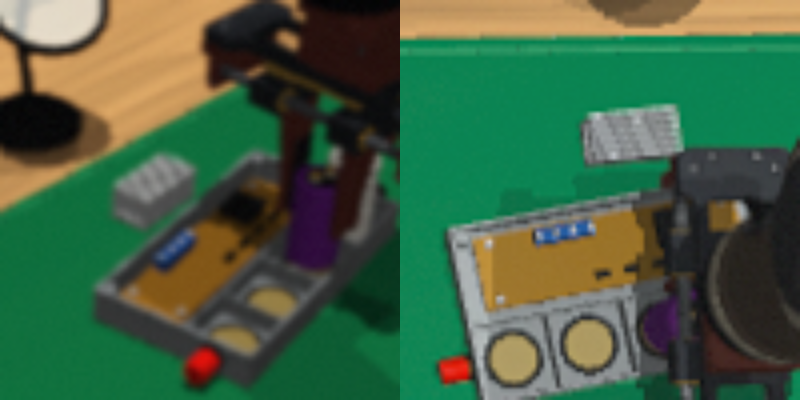

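The violet can hangs upright over bay 3 (side crop (312,235)), centred by the readings. Lowering.

Request:
carry_out([
  [0,1.5,0,0,-1],
  [0,3,0,0,-1],
  [0,4.5,0,0,-1],
  [0,6,0,0,-1],
  [0,7.5,0,0,-1],
  [0,8.5,0,0,-1],
  [0,9.5,0,0,-1],
  [0,9.5,0,0,-1],
])

```text
t: 17.6
eef_pos: [550.2, -261.7, 37.1]
orientation: [-1.571, 0.001, -0.0]
wrist_force: [-0.2, -0.2, -0.5]
grip_width: 35.8
```

Request:
carry_out([
  [0,0.5,0,0,-1],
  [0,1,0,0,-1],
  [0,1,0,0,-1],
])

```text
t: 17.85
eef_pos: [550.4, -261.7, 36.4]
orientation: [-1.571, 0.0, -0.001]
wrist_force: [0.1, -0.3, -0.6]
grip_width: 35.7
```

Request:
carry_out([
  [0,0.4,0,0,-1],
  [0,0.8,0,0,-1],
  [0,0.8,0,0,-1],
])

```text
t: 18.1
eef_pos: [550.5, -261.8, 36.4]
orientation: [-1.571, 0.0, -0.001]
wrist_force: [-1.7, 1.0, 6.6]
grip_width: 35.8
```

Contact (6.6 N). Releasing and rising.

Request:
carry_out([
  [0,-0.5,0,0,-1],
  [0,-0.5,0,0,-0.1],
  [0,-0.5,0,0,0],
  [0,-0.5,0,0,0.4],
  [0,-0.5,0,0,0.6],
  [0,-0.5,0,0,0.6],
  [0,-0.5,0,0,0.6],
])

```text
t: 18.68
eef_pos: [550.3, -261.7, 36.0]
orientation: [-1.571, 0.001, -0.001]
wrist_force: [-0.7, 0.0, 0.2]
grip_width: 67.2
```

Request:
carry_out([
  [0,-4,0,0,0.6],
  [0,-14,0,0,0.6],
  [0,-28,0,0,0.8],
  [0,-44,0,0,1],
  [0,-60,0,0,1],
  [0,-76,0,0,1],
  [0,-90,0,0,1],
  [0,-100,0,0,1],
  [0,-104,0,0,1],
])

```text
t: 19.43
eef_pos: [551.4, -262.1, 143.0]
orientation: [-1.572, -0.002, -0.003]
wrist_force: [0.5, -0.5, -1.0]
grip_width: 87.8
```

```bash
python3 st.py 485.7 245.7 140
```

```text
19.4333 pos [ 551.4  -262.08  142.95] F [ 0.53 -0.47 -0.97] w 87.82061544296502 q [ 0.73  0.51 -0.5   1.7   0.29  1.    0.12]
[[ 1.  0.  0.]
 [-0. -0.  1.]
 [ 0. -1. -0.]]
toolx yaw -0.0446627145138584
tool shift [-66.11   1.91 507.73]
```

Request:
carry_out([
  [-3,0,20,0,1],
  [-8,0,50,0,1],
  [-13,0,85,0,1],
  [-18,0,122,0,1],
  [-23,0,160,0,1],
  [-28,0,198,0,1],
  [-33,0,236,0,1],
  [-37,0,274,0,1],
  [-41,0,310,0,1],
  [-45,0,346,0,1],
])

```text
t: 20.27
eef_pos: [505.0, 86.0, 140.3]
orientation: [-1.571, 0.0, -0.001]
wrist_force: [-0.7, -0.1, -0.3]
grip_width: 87.9
```

Request:
carry_out([
  [-4,0,35,0,1],
  [-8,0,68,0,1],
  [-12,0,98,0,1],
  [-15,0,124,0,1],
  [-17,0,144,0,1],
  [-19,0,156,0,1],
  [-20,0,162,0,1],
  [-20,0,162,0,1],
  [-20,0,162,0,1],
  [-20,0,162,0,1],
])

```text
t: 21.1
eef_pos: [486.2, 244.6, 139.9]
orientation: [-1.572, 0.002, -0.002]
wrist_force: [0.2, -0.0, 0.5]
grip_width: 88.0
```

```bash
python3 st.py 485.7 245.7 48
python3 - <<'E'
from h import *
from cell import vision
for n,x,y in(("side",250,80),("top",290,110)):
    c=vision.camera(n)
    im=cv2.resize(c["image"][y:y+100,x:x+100,::-1],None,fx=4,fy=4)
    if n=="side": a=im
    else: cv2.imwrite("pics/b6.png",np.hstack([a,im]))
E
```

```text
21.1 pos [486.2  244.58 139.88] F [ 0.23 -0.04  0.48] w 87.95483788765104 q [-0.06  0.44 -0.64  1.85  0.32  0.95 -0.85]
[[ 1. -0.  0.]
 [-0. -0.  1.]
 [-0. -1. -0.]]
toolx yaw -0.1531509227653127
tool shift [-0.5  91.88  1.22]
```

View pics/b6.png

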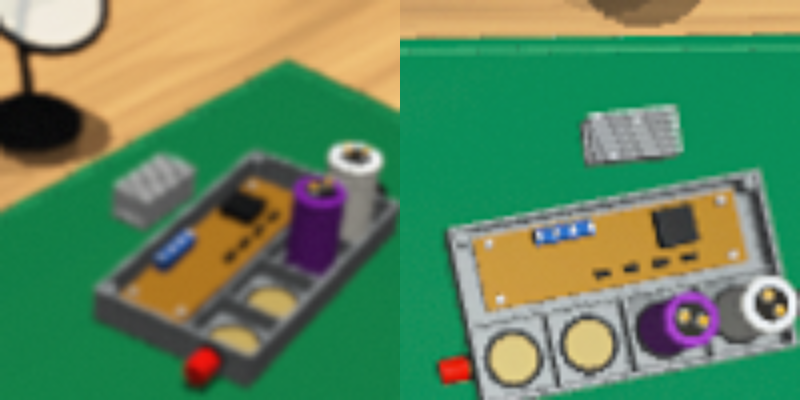

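Violet in bay 3 and white in bay 4 both stand upright (top crop (692,318), (770,303)). Next is blue, which is the can under the jaws at top pixel (160,217).

Request:
carry_out([
  [0,8,0,0,1],
  [0,20,0,0,1],
  [0,32,0,0,1],
  [0,44,0,0,1],
  [0,56,0,0,1],
  [0,68,0,0,1],
  [0,79,0,0,1],
  [0,87,0,0,1],
  [0,91,0,0,1],
  [0,91,0,0,1],
])

```text
t: 22.03
eef_pos: [485.2, 246.2, 48.0]
orientation: [-1.571, 0.001, 0.001]
wrist_force: [0.8, 0.1, 0.8]
grip_width: 87.8
```

Request:
carry_out([
  [0,0,0,0,0.3],
  [0,0,0,0,0],
  [0,0,0,0,-0.3],
  [0,0,0,0,-1],
  [0,0,0,0,-1],
  [0,0,0,0,-1],
  [0,0,0,0,-1],
  [0,0,0,0,-1],
  [0,0,0,0,-1],
  [0,0,0,0,-1],
])

```text
t: 22.87
eef_pos: [485.8, 246.3, 49.1]
orientation: [-1.571, 0.001, -0.001]
wrist_force: [-0.3, -0.1, 0.5]
grip_width: 35.3
```

Request:
carry_out([
  [0,0,0,0,-1],
  [0,0,0,0,-1],
])

```text
t: 23.03
eef_pos: [485.8, 246.3, 49.1]
orientation: [-1.571, 0.001, -0.001]
wrist_force: [-0.3, -0.4, 0.9]
grip_width: 35.7
```

```bash
python3 st.py 485.7 245.7 48;python3 st.py 540.3 -210.5 110
```

```text
23.0333 pos [485.78 246.32  49.09] F [-0.32 -0.39  0.91] w 35.73744256321704 q [-0.12  0.56 -0.58  1.92  0.43  0.78 -0.94]
[[ 1.  0.  0.]
 [-0. -0.  1.]
 [ 0. -1. -0.]]
toolx yaw -0.04239230224049229
tool shift [-0.08  1.09 -0.62]
23.0333 pos [485.78 246.32  49.09] F [-0.32 -0.39  0.91] w 35.73744256321704 q [-0.12  0.56 -0.58  1.92  0.43  0.78 -0.94]
[[ 1.  0.  0.]
 [-0. -0.  1.]
 [ 0. -1. -0.]]
toolx yaw -0.04239230224049229
tool shift [  54.86  -60.89 -456.78]
```

Request:
carry_out([
  [0,-4,0,0,-1],
  [0,-10,0,0,-1],
  [0,-18,0,0,-1],
  [0,-27,0,0,-1],
  [0,-36,0,0,-1],
  [0,-45,0,0,-1],
  [0,-53,0,0,-1],
  [0,-60,0,0,-1],
  [0,-62,0,0,-1],
])

```text
t: 23.78
eef_pos: [486.3, 246.6, 112.6]
orientation: [-1.57, -0.001, -0.002]
wrist_force: [-1.2, -0.2, -1.1]
grip_width: 35.7
```

Request:
carry_out([
  [2,0,-10,0,-1],
  [4,0,-25,0,-1],
  [7,0,-45,0,-1],
  [10,0,-70,0,-1],
  [13,0,-100,0,-1],
  [16,0,-130,0,-1],
  [20,0,-160,0,-1],
  [24,0,-190,0,-1],
  [28,0,-220,0,-1],
  [31,0,-250,0,-1],
])

```text
t: 24.62
eef_pos: [516.2, -6.2, 110.6]
orientation: [-1.571, 0.002, -0.0]
wrist_force: [0.7, -0.6, -1.0]
grip_width: 36.1
```

Request:
carry_out([
  [4,0,-30,0,-1],
  [8,0,-60,0,-1],
  [12,0,-90,0,-1],
  [15,0,-118,0,-1],
  [18,0,-145,0,-1],
  [20,0,-168,0,-1],
  [22,0,-186,0,-1],
  [23,0,-200,0,-1],
  [23,0,-206,0,-1],
  [23,0,-206,0,-1],
])

```text
t: 25.45
eef_pos: [538.7, -211.3, 110.5]
orientation: [-1.571, 0.003, -0.002]
wrist_force: [-1.2, -0.1, -1.3]
grip_width: 35.9
```

Request:
carry_out([
  [0,6,0,0,-1],
  [0,14,0,0,-1],
  [0,24,0,0,-1],
  [0,34,0,0,-1],
  [0,44,0,0,-1],
  [0,52,0,0,-1],
  [0,58,0,0,-1],
  [0,62,0,0,-1],
  [0,64,0,0,-1],
  [0,64,0,0,-1],
])

```text
t: 26.28
eef_pos: [539.3, -209.7, 46.6]
orientation: [-1.571, 0.001, -0.0]
wrist_force: [-0.6, 0.8, -1.7]
grip_width: 35.5
```

```bash
python3 st.py 540.3 -209.9 36.5;  python3 - <<'E'
from h import *
from cell import vision
for n,x,y in(("side",250,80),("top",290,110)):
    c=vision.camera(n)
    im=cv2.resize(c["image"][y:y+100,x:x+100,::-1],None,fx=4,fy=4)
    if n=="side": a=im
    else: cv2.imwrite("pics/b7.png",np.hstack([a,im]))
E
```

```text
26.2833 pos [ 539.28 -209.65   46.64] F [-0.64  0.8  -1.74] w 35.521456780762165 q [ 0.65  0.59 -0.49  1.84  0.38  0.8  -0.04]
[[ 1. -0.  0.]
 [-0.  0.  1.]
 [-0. -1.  0.]]
toolx yaw -0.042664218604172764
tool shift [ 1.03 10.14 -0.25]
```

View pics/b7.png

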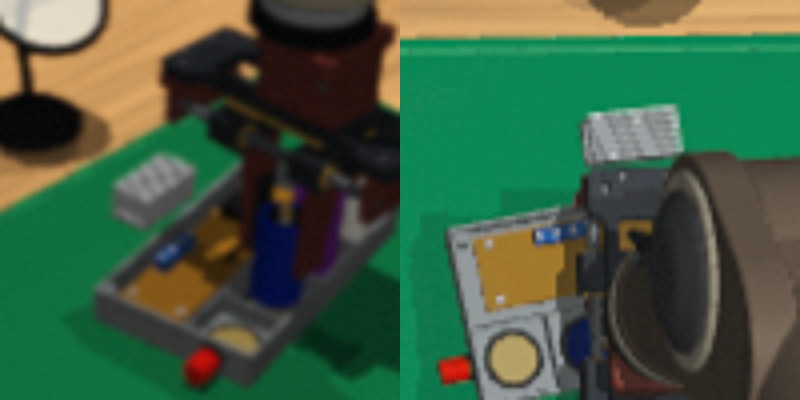

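Blue is upright over bay 2 (side crop (275,275)). Lowering.

Request:
carry_out([
  [1,1.5,0,0,-1],
  [1,3,0,0,-1],
  [1,4.5,0,0,-1],
  [1,6,0,0,-1],
  [1,7.5,0,0,-1],
  [1,8.5,0,0,-1],
  [1,9.5,0,0,-1],
  [1,9.5,0,0,-1],
])

```text
t: 27.05
eef_pos: [540.2, -209.7, 37.3]
orientation: [-1.571, 0.001, -0.0]
wrist_force: [0.3, -0.7, -1.3]
grip_width: 35.6
```

Request:
carry_out([
  [0,0.5,0,0,-1],
  [0,1,0,0,-1],
  [0,1,0,0,-1],
])

```text
t: 27.3
eef_pos: [540.4, -209.7, 36.6]
orientation: [-1.571, 0.001, -0.001]
wrist_force: [0.4, -0.2, -0.1]
grip_width: 35.5
```

Request:
carry_out([
  [0,0.4,0,0,-1],
  [0,0.7,0,0,-1],
  [0,0.7,0,0,-1],
])

```text
t: 27.55
eef_pos: [540.5, -209.8, 36.6]
orientation: [-1.571, 0.0, -0.001]
wrist_force: [-2.4, 1.6, 7.2]
grip_width: 36.0
```

Request:
carry_out([
  [0,-0.5,0,0,-1],
  [0,-0.5,0,0,-0.1],
  [0,-0.5,0,0,0],
  [0,-0.5,0,0,0.4],
  [0,-0.5,0,0,0.6],
  [0,-0.5,0,0,0.6],
  [0,-0.5,0,0,0.6],
])

```text
t: 28.13
eef_pos: [540.4, -209.7, 36.3]
orientation: [-1.571, 0.001, -0.001]
wrist_force: [-0.6, -0.1, -0.8]
grip_width: 67.0
```

Request:
carry_out([
  [0,-4,0,0,0.6],
  [0,-14,0,0,0.6],
  [0,-28,0,0,0.8],
  [0,-44,0,0,1],
  [0,-60,0,0,1],
  [0,-76,0,0,1],
  [0,-90,0,0,1],
  [0,-100,0,0,1],
  [0,-104,0,0,1],
])

```text
t: 28.88
eef_pos: [541.3, -209.9, 142.7]
orientation: [-1.572, -0.002, -0.003]
wrist_force: [0.5, 0.2, -0.6]
grip_width: 87.4
```

```bash
python3 st.py 483 297.8 140
```

```text
28.8833 pos [ 541.29 -209.9   142.67] F [ 0.47  0.18 -0.65] w 87.43156444822847 q [ 0.7   0.48 -0.55  1.77  0.29  0.98  0.03]
[[ 1.  0.  0.]
 [-0. -0.  1.]
 [ 0. -1. -0.]]
toolx yaw -0.04239941594603418
tool shift [-58.68   1.92 507.66]
```

Request:
carry_out([
  [-3,0,20,0,1],
  [-7,0,50,0,1],
  [-12,0,85,0,1],
  [-16,0,122,0,1],
  [-20,0,160,0,1],
  [-24,0,198,0,1],
  [-28,0,236,0,1],
  [-32,0,274,0,1],
  [-36,0,310,0,1],
  [-40,0,346,0,1],
])

```text
t: 29.72
eef_pos: [499.9, 137.9, 140.3]
orientation: [-1.571, 0.001, -0.0]
wrist_force: [1.4, 0.1, 0.4]
grip_width: 87.5
```

Request:
carry_out([
  [-4,0,35,0,1],
  [-8,0,68,0,1],
  [-12,0,98,0,1],
  [-14,0,124,0,1],
  [-16,0,144,0,1],
  [-17,0,156,0,1],
  [-18,0,161,0,1],
  [-18,0,161,0,1],
  [-18,0,161,0,1],
  [-18,0,161,0,1],
])

```text
t: 30.55
eef_pos: [483.3, 295.5, 140.2]
orientation: [-1.572, 0.002, -0.002]
wrist_force: [-0.3, 0.5, -0.5]
grip_width: 87.7
```

```bash
python3 st.py 483 297.8 48
python3 - <<'E'
from h import *
from cell import vision
a=vision.camera("side")["image"][80:330,110:390,::-1]
cv2.imwrite("pics/b8.png",cv2.resize(a,None,fx=2.4,fy=2.4))
E
```

```text
30.55 pos [483.33 295.52 140.15] F [-0.25  0.54 -0.48] w 87.72875709906708 q [-0.14  0.48 -0.66  1.8   0.35  0.98 -0.95]
[[ 1. -0.  0.]
 [-0. -0.  1.]
 [-0. -1. -0.]]
toolx yaw -0.15262344112294762
tool shift [-0.34 92.15  2.39]
```

View pics/b8.png

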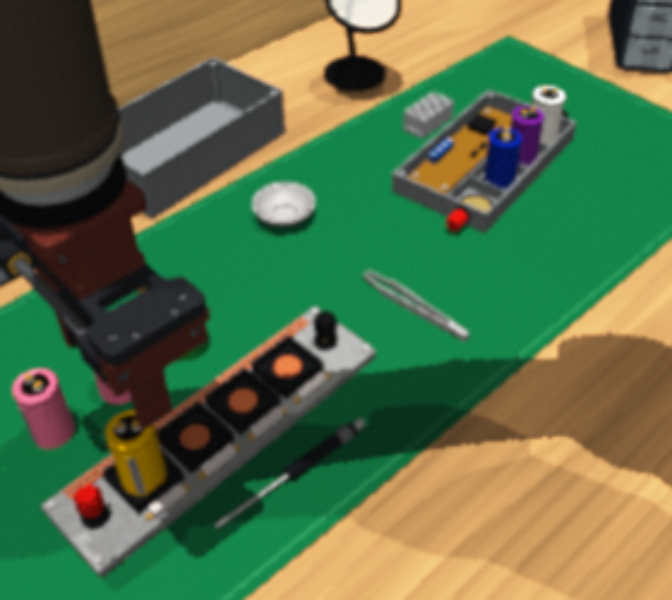

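Blue, violet and white stand in bays 2–4, and yellow is left under the jaws (crop (135,455)). Checking finger clearance to the pink can.

```bash
python3 -c "
from h import *
T=pickle.load(open('top0.pkl','rb'))
for p in [(131.5,180),(157.8,179.3),(186,179.2)]: print(plane(T,*p,66))"
```

```text
[581.89428962 325.90521993  66.        ]
[582.75810218 257.56980373  66.        ]
[582.02914408 184.90782302  66.        ]
```

Request:
carry_out([
  [0,8,1,0,1],
  [0,20,1,0,1],
  [0,32,1,0,1],
  [0,44,1,0,1],
  [0,56,1,0,1],
  [0,68,1,0,1],
  [0,79,1,0,1],
  [0,87,1,0,1],
  [0,91,1,0,1],
  [0,91,1,0,1],
])

```text
t: 31.43
eef_pos: [482.3, 298.2, 48.2]
orientation: [-1.571, 0.001, 0.001]
wrist_force: [1.3, 0.0, -0.4]
grip_width: 87.4
```

Request:
carry_out([
  [0,0,0,0,0.3],
  [0,0,0,0,0],
  [0,0,0,0,-0.3],
  [0,0,0,0,-1],
  [0,0,0,0,-1],
  [0,0,0,0,-1],
  [0,0,0,0,-1],
  [0,0,0,0,-1],
  [0,0,0,0,-1],
  [0,0,0,0,-1],
])

```text
t: 32.27
eef_pos: [482.9, 298.4, 49.4]
orientation: [-1.571, 0.0, -0.001]
wrist_force: [0.1, -1.1, 0.7]
grip_width: 35.6
```

Request:
carry_out([
  [0,0,0,0,-1],
  [0,0,0,0,-1],
])

```text
t: 32.43
eef_pos: [482.8, 298.3, 49.4]
orientation: [-1.571, 0.001, -0.001]
wrist_force: [0.1, -0.2, 1.0]
grip_width: 35.4
```

```bash
python3 st.py 483 297.8 48|tail -1;python3 st.py 531 -159.3 110
```

```text
tool shift [ 0.16  1.39 -0.53]
32.4333 pos [482.84 298.33  49.39] F [ 0.06 -0.24  1.04] w 35.40131577771502 q [-0.2   0.6  -0.6   1.86  0.45  0.82 -1.03]
[[ 1.  0.  0.]
 [-0. -0.  1.]
 [ 0. -1. -0.]]
toolx yaw -0.04411858370763528
tool shift [  48.52  -60.59 -457.59]
```

Request:
carry_out([
  [0,-4,0,0,-1],
  [0,-10,0,0,-1],
  [0,-18,0,0,-1],
  [0,-27,0,0,-1],
  [0,-36,0,0,-1],
  [0,-45,0,0,-1],
  [0,-53,0,0,-1],
  [0,-60,0,0,-1],
  [0,-62,0,0,-1],
])

```text
t: 33.18
eef_pos: [483.3, 298.7, 112.9]
orientation: [-1.57, -0.001, -0.002]
wrist_force: [-0.7, -0.2, -1.7]
grip_width: 35.6
```

Request:
carry_out([
  [2,0,-10,0,-1],
  [4,0,-25,0,-1],
  [7,0,-45,0,-1],
  [10,0,-70,0,-1],
  [13,0,-100,0,-1],
  [16,0,-130,0,-1],
  [19,0,-160,0,-1],
  [22,0,-190,0,-1],
  [25,0,-220,0,-1],
  [28,0,-250,0,-1],
])

```text
t: 34.02
eef_pos: [510.0, 45.8, 110.9]
orientation: [-1.571, 0.002, -0.0]
wrist_force: [1.3, 0.6, -1.7]
grip_width: 35.5
```

Request:
carry_out([
  [4,0,-30,0,-1],
  [8,0,-60,0,-1],
  [11,0,-90,0,-1],
  [14,0,-118,0,-1],
  [16,0,-145,0,-1],
  [18,0,-168,0,-1],
  [20,0,-186,0,-1],
  [21,0,-200,0,-1],
  [21,0,-207,0,-1],
  [21,0,-207,0,-1],
])

```text
t: 34.85
eef_pos: [530.5, -161.1, 110.7]
orientation: [-1.571, 0.004, -0.002]
wrist_force: [0.6, 0.1, -0.8]
grip_width: 36.0
```

Request:
carry_out([
  [0,6,0,0,-1],
  [0,14,0,0,-1],
  [0,24,0,0,-1],
  [0,34,0,0,-1],
  [0,44,0,0,-1],
  [0,52,0,0,-1],
  [0,58,0,0,-1],
  [0,62,0,0,-1],
  [0,64,0,0,-1],
  [0,64,0,0,-1],
])

```text
t: 35.68
eef_pos: [531.3, -158.6, 47.0]
orientation: [-1.571, 0.001, -0.0]
wrist_force: [0.9, 0.6, -1.2]
grip_width: 36.0
```

```bash
python3 st.py 531 -158.8 36.7;  python3 - <<'E'
from h import *
from cell import vision
for n,x,y in(("side",250,80),("top",290,110)):
    c=vision.camera(n)
    im=cv2.resize(c["image"][y:y+100,x:x+100,::-1],None,fx=4,fy=4)
    if n=="side": a=im
    else: cv2.imwrite("pics/b9.png",np.hstack([a,im]))
E
```

```text
35.6833 pos [ 531.32 -158.61   46.95] F [ 0.9   0.56 -1.22] w 35.95814286736216 q [ 0.6   0.57 -0.53  1.9   0.4   0.78 -0.15]
[[ 1. -0.  0.]
 [-0.  0.  1.]
 [-0. -1.  0.]]
toolx yaw -0.03981435019018771
tool shift [-0.32 10.25 -0.2 ]
```

View pics/b9.png

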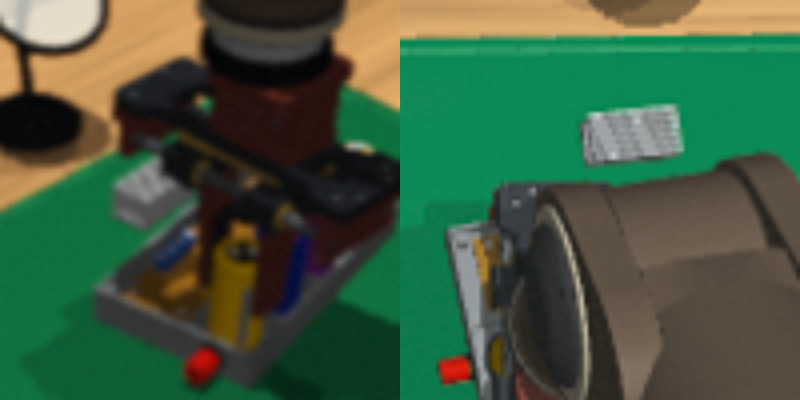

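Yellow is upright over bay 1, beside the red post (side crop (235,300)). Lowering.

Request:
carry_out([
  [0,1.5,0,0,-1],
  [0,3,0,0,-1],
  [0,4.5,0,0,-1],
  [0,6,0,0,-1],
  [0,7.5,0,0,-1],
  [0,8.5,0,0,-1],
  [0,9.5,0,0,-1],
  [0,9.5,0,0,-1],
])

```text
t: 36.45
eef_pos: [531.3, -158.7, 37.6]
orientation: [-1.571, 0.001, -0.0]
wrist_force: [0.6, -1.2, -1.7]
grip_width: 35.6
```

Request:
carry_out([
  [0,0.5,0,0,-1],
  [0,1,0,0,-1],
  [0,1,0,0,-1],
])

```text
t: 36.7
eef_pos: [531.5, -158.7, 36.9]
orientation: [-1.571, 0.0, -0.001]
wrist_force: [0.3, 0.1, -0.8]
grip_width: 35.5
```

Request:
carry_out([
  [0,0.4,0,0,-1],
  [0,0.7,0,0,-1],
  [0,0.7,0,0,-1],
])

```text
t: 36.95
eef_pos: [531.5, -158.7, 36.8]
orientation: [-1.571, 0.0, -0.001]
wrist_force: [-2.0, 0.1, 7.1]
grip_width: 35.6
```

Request:
carry_out([
  [0,-0.5,0,0,-1],
  [0,-0.5,0,0,-0.1],
  [0,-0.5,0,0,0],
  [0,-0.5,0,0,0.4],
  [0,-0.5,0,0,0.6],
  [0,-0.5,0,0,0.6],
  [0,-0.5,0,0,0.6],
])

```text
t: 37.53
eef_pos: [531.5, -158.7, 36.6]
orientation: [-1.571, 0.001, -0.001]
wrist_force: [0.7, -0.7, 0.7]
grip_width: 67.0
```

Request:
carry_out([
  [0,-4,0,0,0.6],
  [0,-14,0,0,0.6],
  [0,-28,0,0,0.8],
  [0,-44,0,0,1],
  [0,-60,0,0,1],
  [0,-76,0,0,1],
  [0,-90,0,0,1],
  [0,-100,0,0,1],
  [0,-104,0,0,1],
])

```text
t: 38.28
eef_pos: [532.3, -158.8, 142.9]
orientation: [-1.572, -0.002, -0.003]
wrist_force: [-0.0, 0.0, -0.5]
grip_width: 87.7
```

Request:
carry_out([
  [-3,-2,20,0,1],
  [-6,-4,50,0,1],
  [-10,-6,85,0,1],
  [-14,-8,120,0,1],
  [-18,-10,150,0,1],
  [-20,-10,180,0,1],
  [-20,-10,200,0,1],
  [-20,-10,210,0,1],
  [-20,-10,210,0,1],
  [-20,-10,210,0,1],
])

```text
t: 39.12
eef_pos: [511.5, 50.6, 150.4]
orientation: [-1.571, 0.001, 0.0]
wrist_force: [0.8, 0.1, -0.2]
grip_width: 88.0
```

Run:
```python
from h import *
from m import topring
from cell import vision
T=vision.camera("top");S=vision.camera("side")
a,b=[cv2.resize(c["image"][y:y+100,x:x+100,::-1],None,fx=4,fy=4) for c,x,y in((S,250,80),(T,290,130))]
cv2.imwrite("pics/b10.png",np.hstack([a,b]))
for c,p in zip(("yellow","blue","violet","white"),((531,-159.3),(540.3,-210.5),(549.7,-262.1),(559,-313.4))):
    q=[]
    for C in(T,S):
        u,v=proj(C,np.array([*p,69.5])).astype(int); q.append(topring(C,c,(u-11,v-10,22,20)))
    X,e=tri(T,q[0][:2],S,q[1][:2]); print(c,np.round(X,1),round(e,1),"bay",p,np.round(X[:2]-p,1))
```

```text
yellow [ 532.  -158.5   70. ] 1.7 bay (531, -159.3) [1.  0.8]
blue [ 540.7 -210.5   68.5] 0.8 bay (540.3, -210.5) [0.4 0. ]
violet [ 550.6 -262.1   68.9] 1.1 bay (549.7, -262.1) [ 0.9 -0. ]
white [ 559.5 -312.5   69.7] 0.4 bay (559, -313.4) [0.5 0.9]
```

View pics/b10.png

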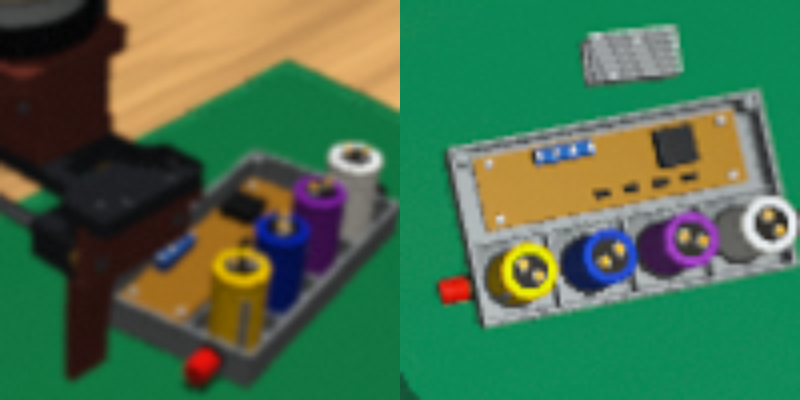

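All four cans stand upright in the order yellow, blue, violet, white from the red post (top crop (530,272), (610,257), (690,240), (770,223)). The gripper is clear of everything.

```bash
python3 -c "
from cell import job
print(job.hand_in())"
```

```text
the job is handed in; nothing more can be done
None
```

All four capacitors are in the project box. Counted from its red post the order is yellow, blue, violet, white, the same as on the test strip. I carried each one upright, lowered it until it touched the bay floor (about 7–10 N), then let go. The job was handed in at about 39 s of the 107 s allowed.

The final two-camera check put every can within about 1.3 mm of its bay centre. Their tops measured z 68.5–70 mm, which matches standing on the bay floor. The gripper is clear and the look-alikes were not touched. One minor mismatch: the two views disagreed by up to 1.7 mm (on yellow), within the calibration error. No check failed.

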